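# Find the free lid of the parts chest and push it open

### The arm

A 6-joint arm with a two-finger parallel gripper is mounted at the origin on the work surface. World frame = base frame: x ahead of the robot, y to its left, z up, the work surface at z = 0. Lengths are in m, angles in rad, forces in N, time in s.
With the tool pointing down it reaches from about 0.35 to 0.775 m from the base axis. Payload 5.5 kg.
Tool frame: the origin (TCP) lies at the very end of the fingers, on their centre line; the grasp point (between the pads) lies 19 mm behind it; x points along the fingers, y is the direction in which the jaws open and shut, and the axes are right-handed (so a half turn about x gives the same grasp; the last joint's range is limited). The gripper opens to 85 mm and grips with 20 to 120 N. Pads are 22 mm wide; open, the fingers measure 114 mm over their backs; the gripper's body (76 mm by 85 mm) begins 54 mm behind the grasp point. The pads swing forward as they close: fully open they stand 13 mm farther back than shut.
Start: joints at [-1.362, 0.313, 0.046, 1.304, 0, 1.431], TCP at [0.197, -0.54, 0.209] pointing down, gripper open.
Joint ranges: [-2.76, 2.76], [-0.86, 1.69], [-1.03, 1.26], [-2.2, 2.34], [-1.47, 1.5], [-3.14, 3.14]. Speed limits (rad/s): [2.57, 2.57, 3.14, 3.14, 3.14, 3.14].

### API

Orientations are given as a unit quaternion [w, x, y, z].
In Python, from workcell import env gives the robot as it stands.
- The arm moves only by the tool servo_tool, never from a script. Its argument "increments" is a list of rows, each an object with "offset": the shift along the tool's x, y, z in cm, a list of three; "yaw": the turn about the tool's x in degrees. In form: [{"offset": [x, y, z], "yaw": yaw}, ...]. A call has exactly 8 rows; each row is the pose to reach, as a shift and turn from the pose commanded when the call began, along the tool's axes at that moment; what a row does not reach only later rows make up. A row lasts 1/10 s, in which the tool goes at most 50 mm and 8.59 degrees, less where a joint would pass 70% of its speed; a pose out of reach is approached as far as the arm can. A call with a gripper value outside its range is refused whole. "claw" is the opening, from 0 (shut) to 1 (fully open), set as the call begins (left out, the last holds). The fingers move at their own pace and stop on an object; "force" is the grip in N (left out, the last holds). Time passes only in rows, so rows that repeat a pose let the fingers close, or fill a call up. It gives the time, the measured TCP pose, the force and the opening at its end, in the units of the state.
- env.get_state(): the state, without advancing time (a new reading comes with each control period).
- env.read_camera(name): name is "scene" or "side" or "wrist"; returns (picture, depth): 420x560x3 uint8, red, green, blue; 420x560 float32, m along the optical axis (not along the pixel's ray), 0 where there is no reading.
- env.camera_model(name): a dict with "vertical_fov" (degrees; the focal length in pixels is half the picture's height over the tangent of half this angle, whatever the lens; pixels are square), "cx", "cy" (the principal point, pixels), "world_from_camera" (4x4, takes a point from camera to world coordinates). Camera axes: x right, y up, looking along -z (the intrinsics and any distortion apply to the point x, -y, -z); pixel columns grow to the right and rows downward; lengths in m; the calibration is good to about 2 mm. A picture is of the moment at which its call begins: read the wrist's pose just before it. camera_model takes no time and is no camera call; for the wrist camera it gives the pose at the moment of the call.
- env.hand_in(): hands the job in, once; it reports no verdict.
The state is a dict: "clock": time; "joint_pos": joint angles; "qvel": joint speeds; "tau": joint torques, N m; "tcp_pos": TCP position; "orientation": TCP orientation; "wrist_force": force on the tool from outside, world axes, zero at the start; "ft_torque": the same for the moment, N m; "finger_gap": finger opening in m.
Only numpy, scipy, OpenCV 4.12 (cv2) and the standard library are available. Lean on these libraries where they do the work, as an engineer would, in place of code of your own. Each camera call takes 0.05 s, during which the arm holds its last target.

### The job

The wooden chest on the guitar maker's bench has four lids that look alike, and only one of them is free to swing. With closed fingertips, press gently on the half of each lid nearest the robot, one lid after another, until you find the one that rocks, then push that half down into the chest until the lid stands wide open against its stop, and draw the hand clear, leaving the lid open. Pick nothing up, and do not move the bottles, tools and other things standing around and on the chest.

Things in the scene. Friction and masses are not known exactly. Their poses are not given: they have to be found in the camera images.
- chest: dark wooden chest fixed to the table, 240 (x) x 430 (y) x 90 mm high; origin at the centre of its underside, x away from the robot, y left. In its top, flush, lie four identical plywood lids in a row, 140 (x) x 82 (y) x 8 mm, centred at chest x -30, y 158, 66, -66, -158 mm. Each pivots about a cross line at its middle (brass pin heads beside it). Hidden packing inside blocks all but one.
- lid_1 (a joint): swing of lid 1, leftmost seen from the robot (+y end of the row): 0 = shut, flush; grows as the robot-side half goes down and the far half up (never the other way); 0.9 rad = open against its stop. A blocked lid gives only 1 to 4 mm (under 0.1 rad), springily, 12 N per mm; the free one sinks under about 2 to 3 N at its press point and stays wherever it is left.
- lid_1_press (a point): point to press on lid 1: on its top face, midway across, 45 mm from the pivot towards the robot (25 mm from the robot-side edge); moves with the lid. Pushed straight down here, a fingertip sinks 35 to 55 mm (by finger thickness) before the lid is at its stop; the chest's floor is 80 mm below the flush face.
- lid_2 (a joint): swing of lid 2, second from the left: 0 = shut, flush; grows as the robot-side half goes down and the far half up (never the other way); 0.9 rad = open against its stop. A blocked lid gives only 1 to 4 mm (under 0.1 rad), springily, 12 N per mm; the free one sinks under about 2 to 3 N at its press point and stays wherever it is left.
- lid_2_press (a point): point to press on lid 2: on its top face, midway across, 45 mm from the pivot towards the robot (25 mm from the robot-side edge); moves with the lid. Pushed straight down here, a fingertip sinks 35 to 55 mm (by finger thickness) before the lid is at its stop; the chest's floor is 80 mm below the flush face.
- lid_3 (a joint): swing of lid 3, third from the left: 0 = shut, flush; grows as the robot-side half goes down and the far half up (never the other way); 0.9 rad = open against its stop. A blocked lid gives only 1 to 4 mm (under 0.1 rad), springily, 12 N per mm; the free one sinks under about 2 to 3 N at its press point and stays wherever it is left.
- lid_3_press (a point): point to press on lid 3: on its top face, midway across, 45 mm from the pivot towards the robot (25 mm from the robot-side edge); moves with the lid. Pushed straight down here, a fingertip sinks 35 to 55 mm (by finger thickness) before the lid is at its stop; the chest's floor is 80 mm below the flush face.
- lid_4 (a joint): swing of lid 4, rightmost (-y end of the row): 0 = shut, flush; grows as the robot-side half goes down and the far half up (never the other way); 0.9 rad = open against its stop. A blocked lid gives only 1 to 4 mm (under 0.1 rad), springily, 12 N per mm; the free one sinks under about 2 to 3 N at its press point and stays wherever it is left.
- lid_4_press (a point): point to press on lid 4: on its top face, midway across, 45 mm from the pivot towards the robot (25 mm from the robot-side edge); moves with the lid. Pushed straight down here, a fingertip sinks 35 to 55 mm (by finger thickness) before the lid is at its stop; the chest's floor is 80 mm below the flush face.
- glue: white glue bottle, 56 mm across, 160 tall, standing on the table left of the chest; origin at the centre of its underside. To be left alone.
- tin: brass-coloured tin, 44 mm across, 55 tall, standing on the chest's broad middle rail between lids 2 and 3, beyond the pivot line; origin at the centre of its underside. To be left alone.
- tape: roll of paper tape, 70 mm across, 24 high, lying on the chest's back rail; origin at the centre of its underside. To be left alone.
- jar: amber glass jar, 48 mm across, 60 tall, standing on the chest's back rail; origin at the centre of its underside. To be left alone.
- sanding_block: cork sanding block 90 x 50 x 32 mm on the table right of the chest; origin at the centre of its underside. To be left alone.
- screwdriver: screwdriver lying on the table left of the chest; origin underneath it. To be left alone.
- cup: white cup, 72 mm across, 85 tall, on the table right of the chest; origin at the centre of its underside. To be left alone.

How it is judged:
On the way, in this order (a step that is already met when the one before it is completed fails the run):
1. the free lid rocks under the fingertips ((value of joint lid_1 above 0.2 rad or value of joint lid_2 above 0.2 rad or value of joint lid_3 above 0.2 rad or value of joint lid_4 above 0.2 rad)), for 0.05 s.
2. that lid is pushed wide open (value of joint any of lid_1, lid_2, lid_3, lid_4 above 0.72 rad), for 0.1 s.
At the end, for the whole second after the job is handed in: One lid is open by more than 0.72 rad (about 41 degrees; its stop is at 0.9) and at rest, the other three are shut (under 0.12 rad), and each bystander is within 30 mm of where it stood (((value of joint lid_1 above 0.72 rad and velocity of joint lid_1 below 0.1 rad/s and value of joint each of lid_2, lid_3, lid_4 below 0.12 rad) or (value of joint lid_2 above 0.72 rad and velocity of joint lid_2 below 0.1 rad/s and value of joint each of lid_1, lid_3, lid_4 below 0.12 rad) or (value of joint lid_3 above 0.72 rad and velocity of joint lid_3 below 0.1 rad/s and value of joint each of lid_1, lid_2, lid_4 below 0.12 rad) or (value of joint lid_4 above 0.72 rad and velocity of joint lid_4 below 0.1 rad/s and value of joint each of lid_1, lid_2, lid_3 below 0.12 rad)) and not (distance of glue from where it was at the start of the episode above 0.03 m) and not (distance of tin from where it was at the start of the episode above 0.03 m) and not (distance of tape from where it was at the start of the episode above 0.03 m) and not (distance of jar from where it was at the start of the episode above 0.03 m) and not (distance of sanding_block from where it was at the start of the episode above 0.03 m) and not (distance of screwdriver from where it was at the start of the episode above 0.03 m) and not (distance of cup from where it was at the start of the episode above 0.03 m)); the robot touches nothing.
It fails at once if a bystander is lifted, carried or shoved more than 30 mm (distance of any of glue, tin, tape, jar, sanding_block, screwdriver, cup from where it was at the start of the episode above 0.03 m).
It fails at once if the chest or a lid is pressed with more than 80 N (contact force between any of the fingers, the arm and chest above 80 N).
It also fails if it takes over 51 s, if anything falls off the work surface, if the arm or the gripper's body presses on something with over 40 N, if the wrist force passes 120 N, or if a joint passes its speed limit or range.

## Working session

There is one attempt and no reset: what is moved stays moved. The work goes in short steps, Python scripts to look and compute and a tool call to move; the robot and the scene stay as the last step left them, time stands still between calls to the robot, and variables do not carry over. Pictures are saved under pics/ and viewed, and the job is handed in when it is done.

Besides the shell and the picture viewer there is one more tool, called after "Request:" in YAML: its name, and indented under it one key for each argument. servo_tool: Moves the arm, as the interface text tells. Its arguments: {"type":"object","properties":{"increments":{"type":"array","items":{"type":"object","properties":{"offset":{"type":"array","items":{"type":"number"}},"yaw":{"type":"number"}}}},"claw":{"type":"number"},"force":{"type":"number"}},"required":["increments"]}

```bash
mkdir -p pics; ls; python3 - <<'E'
from workcell import env
import cv2,numpy as np
s=env.get_state(); print(s)
for n in ["scene","side"]:
    p,d=env.read_camera(n); cv2.imwrite(f"pics/{n}0.png",p[:,:,::-1]); np.save(f"{n}_d.npy",d); m=env.camera_model(n); print(n,m); np.save(f"{n}_m.npy",m,allow_pickle=True)
E
```

```text
pics
{'clock': 0.0, 'joint_pos': array([-1.36163316e+00,  3.14000798e-01,  4.49845548e-02,  1.30355734e+00,
        1.22358323e-06,  1.43118354e+00]), 'qvel': array([ 3.57301330e-04, -5.86137966e-05, -1.01473458e-03, -6.91848280e-04,
        1.01154440e-03,  3.96054159e-05]), 'tau': array([ 2.15669916e-04, -4.80625212e+01,  2.98533618e+01,  1.94205291e-02,
       -9.57330531e-05,  3.48460631e-06]), 'tcp_pos': array([ 0.19637842, -0.53986331,  0.20801093]), 'orientation': array([-0.12205883, -0.69636034, -0.12331481,  0.69640317]), 'wrist_force': array([-0.58463226, -0.35368422,  0.40789272]), 'ft_torque': array([ 0.00851134,  0.00477658, -0.06241573]), 'finger_gap': 0.08535319862281472}
scene {'vertical_fov': 50.81417470199389, 'cx': 272.25830758580815, 'cy': 213.23227865328036, 'world_from_camera': array([[-0.81193258, -0.43621243,  0.38792293,  1.0055816 ],
       [ 0.58357614, -0.59026675,  0.55769531,  0.60898017],
       [-0.01429562,  0.67919356,  0.73381997,  0.96826071],
       [ 0.        ,  0.        ,  0.        ,  1.        ]])}
side {'vertical_fov': 45.07277640847362, 'cx': 272.9740791774882, 'cy': 212.5221091180007, 'world_from_camera': array([[-0.87293768,  0.30191206, -0.38318261, -0.02435994],
       [-0.48771365, -0.55739962,  0.67189363,  0.94645152],
       [-0.01073305,  0.77340466,  0.63382177,  1.05528155],
       [ 0.        ,  0.        ,  0.        ,  1.        ]])}
```

View pics/scene0.png

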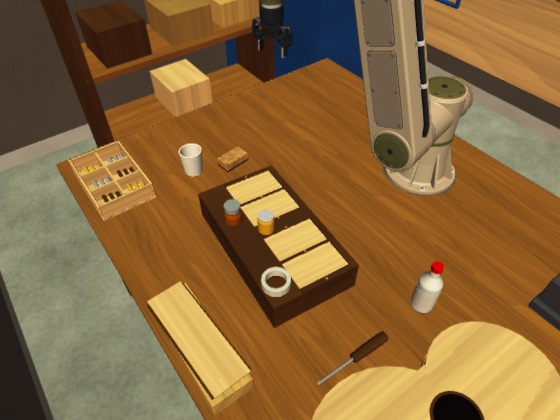

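View pics/side0.png

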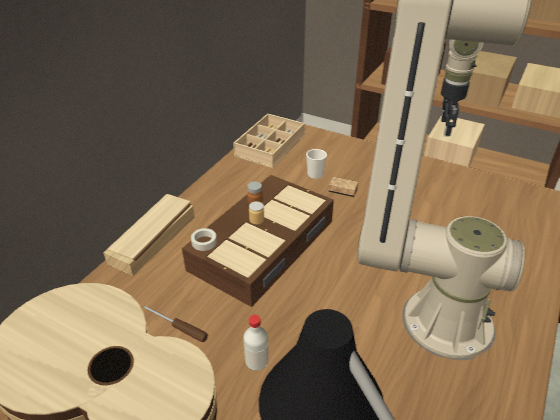

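Both views show the chest at about (275,240) in scene and (260,235) in side, with four pale lids. I'll measure the lids from the depth image.

```bash
cat > h.py <<'E'
import numpy as np,cv2
def cloud(n):
    d=np.load(f"{n}_d.npy"); m=np.load(f"{n}_m.npy",allow_pickle=True).item()
    f=210/np.tan(np.radians(m["vertical_fov"]/2)); v,u=np.mgrid[:420,:560]
    c=np.stack([(u-m["cx"])/f*d,-(v-m["cy"])/f*d,-d],-1)
    T=m["world_from_camera"]; return c@T[:3,:3].T+T[:3,3]
E
python3 - <<'E'
from h import *
for n,roi in [("scene",(190,160,360,325)),("side",(180,170,340,300))]:
    W=cloud(n); p=cv2.imread(f"pics/{n}0.png").astype(int)
    lum=p[...,1]; u0,v0,u1,v1=roi
    m=np.zeros((420,560),bool); m[v0:v1,u0:u1]=1
    m&=(abs(W[...,2]-.09)<.012)
    top=m.copy()
    xy=W[top][:,:2].astype(np.float32); r=cv2.minAreaRect(xy); print(n,"top",r, np.median(W[top][:,2]))
    l=m&(lum>130)&(p[...,0]<190)
    k,lab,st,ce=cv2.connectedComponentsWithStats(l.astype(np.uint8),connectivity=4)
    for i in range(1,k):
        if st[i,4]>300:
            q=W[lab==i]; r=cv2.minAreaRect(q[:,:2].astype(np.float32)); print(st[i],ce[i].round(),np.round(r[0],4),np.round(r[1],4),round(r[2],1),np.median(q[:,2]).round(4))
E
```

```text
scene top ((0.5684811472892761, -0.021206066012382507), (0.4351542890071869, 0.24307134747505188), 84.24422454833984) 0.08906513128455124
[227 171  55  33 946] [253. 187.] [ 0.5229 -0.1747] [0.0876 0.1393] 85.2 0.0889
[241 190  58  36 924] [270. 206.] [ 0.5327 -0.0813] [0.0898 0.1407] 84.5 0.089
[ 264  219   62   42 1341] [294. 239.] [0.5457 0.0469] [0.0869 0.1412] 84.4 0.0892
[ 283  242   65   47 1556] [314. 264.] [0.5551 0.1388] [0.0873 0.1414] 83.9 0.0891
side top ((0.5681906938552856, -0.0240163654088974), (0.441849946975708, 0.24687866866588593), 84.25279235839844) 0.08910132568849038
[ 263  185   63   46 1552] [292. 207.] [ 0.5288 -0.1297] [0.1832 0.1451] 84.8 0.0892
[ 207  223   78   54 2110] [246. 249.] [0.5493 0.0917] [0.1801 0.1454] 84.6 0.0892
```

```bash
cat >> h.py <<'E'
from scipy.spatial.transform import Rotation as Ro
def R(s): w,x,y,z=s["orientation"]; return Ro.from_quat([x,y,z,w]).as_matrix()
P={1:(.5103,.1433),2:(.5009,.0514),3:(.4879,-.0768),4:(.4781,-.1702)}
def go(s,x,y,z):
    r=R(s); print("tool y,z world",r[:,1].round(3),r[:,2].round(3),"offset cm",(r.T@(np.array([x,y,z])-s["tcp_pos"])*100).round(2), "yaw of tool y deg",np.degrees(np.arctan2(r[1,1],r[0,1])).round(2))
E
python3 - <<'E'
from h import *
from workcell import env
s=env.get_state(); go(s,*P[4],.2)
W=cloud("scene")
for n,u,v in [("cup",191,148),("tin",265,214),("jar",232,205),("tape",275,275),("glue",437,268),("block",233,155)]: print(n,W[v,u].round(3))
E
```

```text
tool y,z world [ 0.342 -0.94  -0.002] [-0.94  -0.342 -0.   ] offset cm [  0.86 -25.11 -39.11] yaw of tool y deg -70.01
cup [ 0.573 -0.464  0.068]
tin [ 0.587 -0.025  0.146]
jar [ 0.639 -0.099  0.149]
tape [0.655 0.111 0.093]
glue [0.381 0.347 0.16 ]
block [ 0.462 -0.391  0.032]
```

Request:
servo_tool:
  increments:
    - {"offset":[0,-3,-4.5],"yaw":3}
    - {"offset":[0,-5.5,-8.5],"yaw":7}
    - {"offset":[0,-8.2,-12.8],"yaw":11}
    - {"offset":[0,-11,-17.2],"yaw":15}
    - {"offset":[0,-13.7,-21.4],"yaw":18}
    - {"offset":[0,-16.4,-25.6],"yaw":21}
    - {"offset":[0,-19,-29.6],"yaw":24}
    - {"offset":[0,-20.5,-32],"yaw":25.8}
  claw: 0

```text
clock: 0.9
tcp_pos: [0.4283, -0.2353, 0.2087]
orientation: [0.036, -0.706, 0.035, 0.706]
wrist_force: [0.1, -2.0, -0.3]
finger_gap: 0.0003
```

```bash
python3 - <<'E'
from h import *
from workcell import env
s=env.get_state(); go(s,*P[4],.12); print(s["clock"],s["tcp_pos"])
E
```

```text
tool y,z world [-0.101 -0.995 -0.001] [-0.995  0.101  0.   ] offset cm [ 8.88 -6.97 -4.31] yaw of tool y deg -95.77
0.9 [ 0.42826177 -0.23531418  0.20871362]
```

Request:
servo_tool:
  increments:
    - {"offset":[1,-2.5,-1.5],"yaw":0}
    - {"offset":[3,-5,-3],"yaw":0}
    - {"offset":[5,-6.9,-4.2],"yaw":0}
    - {"offset":[7,-6.9,-4.2],"yaw":0}
    - {"offset":[8.8,-6.9,-4.2],"yaw":0}
    - {"offset":[8.8,-6.9,-4.2],"yaw":0}
    - {"offset":[8.8,-6.9,-4.2],"yaw":0}
    - {"offset":[8.8,-6.9,-4.2],"yaw":0}

```text
clock: 1.7
tcp_pos: [0.4765, -0.1745, 0.1219]
orientation: [-0.036, 0.707, -0.036, -0.706]
wrist_force: [0.0, 0.2, 0.9]
finger_gap: 0.0002
```

```bash
python3 - <<'E'
from h import *
from workcell import env
s=env.get_state(); go(s,*P[4],.089); print(s["clock"],s["tcp_pos"],s["wrist_force"])
p,d=env.read_camera("scene"); cv2.imwrite("pics/s1.png",cv2.resize(p[140:340,180:400,::-1],None,fx=3,fy=3)[:600])
E
```

```text
tool y,z world [-0.102 -0.995  0.001] [-0.995  0.102 -0.001] offset cm [ 3.29 -0.45 -0.11] yaw of tool y deg -95.84
1.7 [ 0.4764918  -0.17452661  0.12191444] [0.00820652 0.20505159 0.85463516]
```

View pics/s1.png

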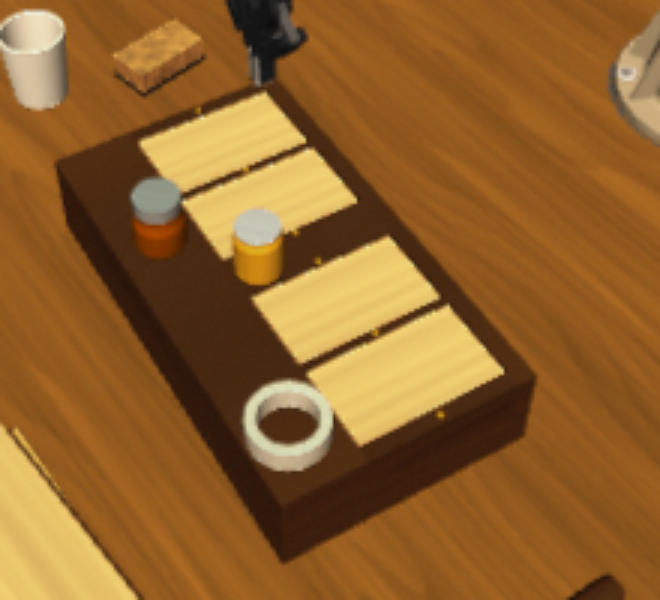

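The fingertips at crop (262,80) stand about 3 cm above lid 4's press point, near (262,118). All four lids look flush. Pressing lid 4.

Request:
servo_tool:
  increments:
    - {"offset":[1.2,-0.4,-0.1],"yaw":0}
    - {"offset":[2.4,-0.4,-0.1],"yaw":0}
    - {"offset":[2.8,-0.4,-0.1],"yaw":0}
    - {"offset":[3.1,-0.4,-0.1],"yaw":0}
    - {"offset":[3.3,-0.4,-0.1],"yaw":0}
    - {"offset":[3.5,-0.4,-0.1],"yaw":0}
    - {"offset":[3.6,-0.4,-0.1],"yaw":0}
    - {"offset":[3.6,-0.4,-0.1],"yaw":0}

```text
clock: 2.55
tcp_pos: [0.4774, -0.1702, 0.0849]
orientation: [-0.036, 0.706, -0.036, -0.706]
wrist_force: [-0.0, -0.4, 0.6]
finger_gap: -0.0002
```

Request:
servo_tool:
  increments:
    - {"offset":[0.1,0,0],"yaw":0}
    - {"offset":[0.2,0,0],"yaw":0}
    - {"offset":[0.2,0,0],"yaw":0}
    - {"offset":[0.2,0,0],"yaw":0}
    - {"offset":[0.2,0,0],"yaw":0}
    - {"offset":[0.2,0,0],"yaw":0}
    - {"offset":[0.2,0,0],"yaw":0}
    - {"offset":[0.2,0,0],"yaw":0}

```text
clock: 3.35
tcp_pos: [0.4774, -0.1702, 0.0829]
orientation: [-0.036, 0.706, -0.036, -0.706]
wrist_force: [0.2, 0.7, 0.5]
finger_gap: -0.0002
```

Request:
servo_tool:
  increments:
    - {"offset":[0.1,0,0],"yaw":0}
    - {"offset":[0.2,0,0],"yaw":0}
    - {"offset":[0.2,0,0],"yaw":0}
    - {"offset":[0.2,0,0],"yaw":0}
    - {"offset":[0.2,0,0],"yaw":0}
    - {"offset":[0.2,0,0],"yaw":0}
    - {"offset":[0.2,0,0],"yaw":0}
    - {"offset":[0.2,0,0],"yaw":0}

```text
clock: 4.15
tcp_pos: [0.4774, -0.1701, 0.0809]
orientation: [-0.036, 0.706, -0.036, -0.706]
wrist_force: [0.6, 0.2, -0.7]
finger_gap: 0.0003
```

```bash
python3 - <<'E'
from h import *
from workcell import env
s=env.get_state(); print(s["tcp_pos"],s["wrist_force"])
for n,b in [("scene",(160,240,190,300)),("side",(160,260,250,350))]:
    p,d=env.read_camera(n); cv2.imwrite(f"pics/{n}2.png",cv2.resize(p[b[0]:b[1],b[2]:b[3],::-1],None,fx=6,fy=6))
E
```

```text
[ 0.47735213 -0.17013528  0.08090092] [ 0.63562117  0.23768672 -0.66960701]
```

View pics/scene2.png

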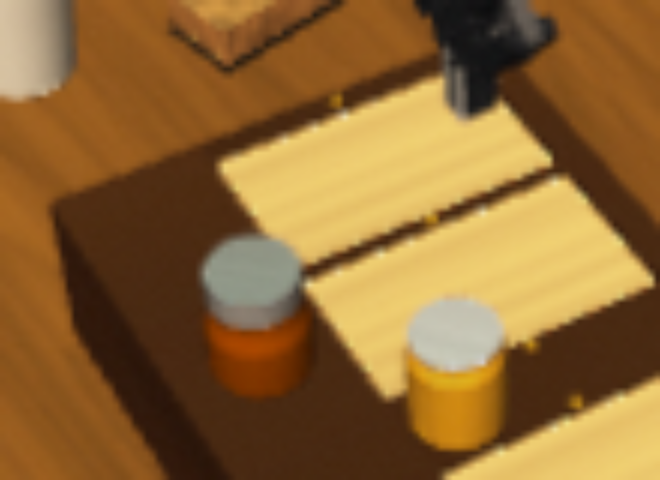

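View pics/side2.png

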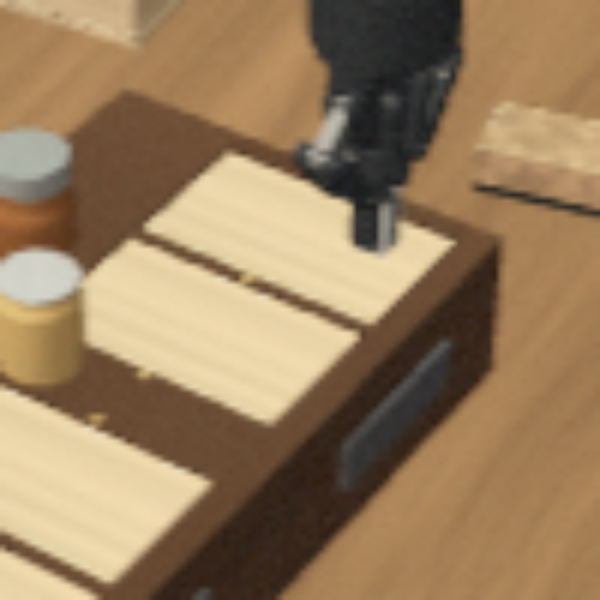

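```bash
python3 - <<'E'
from h import *
from workcell import env
for n in ["scene","side"]:
    p,d=env.read_camera(n); np.save(f"{n}_d.npy",d); W=cloud(n); s=env.get_state()
    m=(np.hypot(W[...,0]-.477,W[...,1]+.170)<.03)&(W[...,2]>.094)&(W[...,2]<.2)
    q=W[m]; i=np.argsort(q[:,2])[:12]; print(n,m.sum(), q[i].round(4))
E
```

```text
scene 216 [[ 0.4832 -0.1649  0.1009]
 [ 0.4671 -0.1628  0.1014]
 [ 0.4763 -0.1597  0.1048]
 [ 0.4854 -0.1716  0.1049]
 [ 0.4862 -0.1654  0.106 ]
 [ 0.4865 -0.1749  0.1069]
 [ 0.485  -0.1622  0.1077]
 [ 0.4806 -0.1584  0.1081]
 [ 0.483  -0.1649  0.1085]
 [ 0.4854 -0.1715  0.1088]
 [ 0.4842 -0.1582  0.1103]
 [ 0.487  -0.1641  0.1113]]
side 208 [[ 0.5035 -0.1808  0.095 ]
 [ 0.4827 -0.1658  0.1013]
 [ 0.4673 -0.1756  0.1041]
 [ 0.4708 -0.162   0.1044]
 [ 0.4661 -0.1658  0.1074]
 [ 0.4663 -0.1592  0.1081]
 [ 0.4838 -0.1605  0.1083]
 [ 0.4726 -0.1581  0.1103]
 [ 0.4659 -0.1722  0.1108]
 [ 0.4796 -0.1588  0.1111]
 [ 0.4746 -0.1553  0.1115]
 [ 0.4664 -0.1591  0.112 ]]
```

Both cameras put the real fingertip near z=0.099, about 10 mm above the lid. The reported TCP is therefore about 18 mm lower than the tip, so contact should come at a reading near 0.071. XY agrees.

Request:
servo_tool:
  increments:
    - {"offset":[0.3,0,0],"yaw":0}
    - {"offset":[0.6,0,0],"yaw":0}
    - {"offset":[0.8,0,0],"yaw":0}
    - {"offset":[0.9,0,0],"yaw":0}
    - {"offset":[1.0,0,0],"yaw":0}
    - {"offset":[1.0,0,0],"yaw":0}
    - {"offset":[1.0,0,0],"yaw":0}
    - {"offset":[1.0,0,0],"yaw":0}

```text
clock: 5.15
tcp_pos: [0.4774, -0.1702, 0.071]
orientation: [-0.036, 0.706, -0.036, -0.706]
wrist_force: [0.7, 0.3, 0.2]
finger_gap: -0.0004
```

Request:
servo_tool:
  increments:
    - {"offset":[0.1,0,0],"yaw":0}
    - {"offset":[0.2,0,0],"yaw":0}
    - {"offset":[0.2,0,0],"yaw":0}
    - {"offset":[0.2,0,0],"yaw":0}
    - {"offset":[0.2,0,0],"yaw":0}
    - {"offset":[0.2,0,0],"yaw":0}
    - {"offset":[0.2,0,0],"yaw":0}
    - {"offset":[0.2,0,0],"yaw":0}

```text
clock: 5.95
tcp_pos: [0.4774, -0.1701, 0.0689]
orientation: [-0.036, 0.706, -0.036, -0.706]
wrist_force: [0.2, -0.5, -0.4]
finger_gap: -0.0001
```

Request:
servo_tool:
  increments:
    - {"offset":[0.1,0,0],"yaw":0}
    - {"offset":[0.2,0,0],"yaw":0}
    - {"offset":[0.2,0,0],"yaw":0}
    - {"offset":[0.2,0,0],"yaw":0}
    - {"offset":[0.2,0,0],"yaw":0}
    - {"offset":[0.2,0,0],"yaw":0}
    - {"offset":[0.2,0,0],"yaw":0}
    - {"offset":[0.2,0,0],"yaw":0}

```text
clock: 6.75
tcp_pos: [0.4774, -0.1702, 0.0669]
orientation: [-0.036, 0.706, -0.036, -0.706]
wrist_force: [0.5, 0.1, 0.6]
finger_gap: 0.0004
```

```bash
python3 - <<'E'
from h import *
from workcell import env
s=env.get_state(); print(s["tcp_pos"],s["wrist_force"])
for n,b in [("side",(160,260,250,350))]:
    p,d=env.read_camera(n); cv2.imwrite(f"pics/{n}3.png",cv2.resize(p[b[0]:b[1],b[2]:b[3],::-1],None,fx=6,fy=6))
    np.save(f"{n}_d.npy",d); W=cloud(n)
    m=(np.hypot(W[...,0]-.477,W[...,1]+.170)<.02)&(W[...,2]<.2); q=W[m]; i=np.argsort(q[:,2]);print(q[i][::12].round(4))
E
```

```text
[ 0.47740197 -0.17018258  0.06691763] [0.53411529 0.14188383 0.55584194]
[[ 0.4761 -0.1677  0.0829]
 [ 0.4647 -0.158   0.0862]
 [ 0.4712 -0.1573  0.0881]
 [ 0.4654 -0.1591  0.0891]
 [ 0.48   -0.1541  0.0909]
 [ 0.4756 -0.1585  0.0973]
 [ 0.4719 -0.1573  0.1034]
 [ 0.4654 -0.1711  0.1117]
 [ 0.4688 -0.1638  0.1155]
 [ 0.4719 -0.1556  0.1237]
 [ 0.4653 -0.1826  0.1345]
 [ 0.4836 -0.1646  0.1399]
 [ 0.4686 -0.1538  0.1449]
 [ 0.4724 -0.1537  0.1585]
 [ 0.4596 -0.174   0.1682]
 [ 0.4595 -0.1726  0.18  ]
 [ 0.4639 -0.1736  0.1923]]
```

View pics/side3.png

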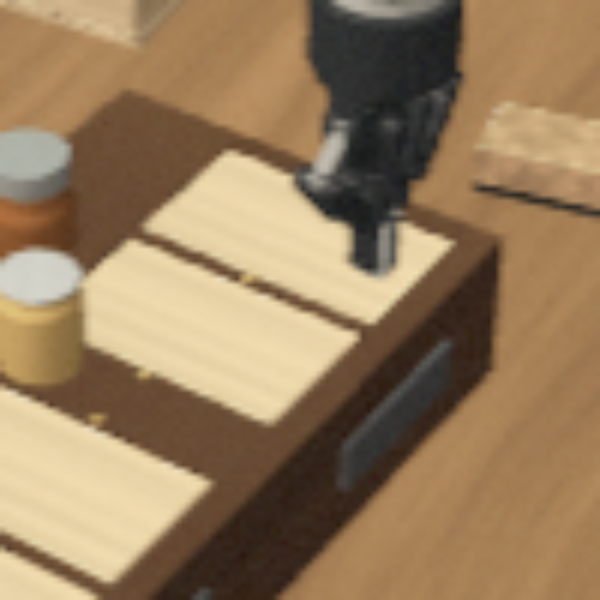

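The tip now sits at about crop (375,270), on or just above the lid, and there is still no force. Continuing in small steps.

Request:
servo_tool:
  increments:
    - {"offset":[0.1,0,0],"yaw":0}
    - {"offset":[0.2,0,0],"yaw":0}
    - {"offset":[0.3,0,0],"yaw":0}
    - {"offset":[0.3,0,0],"yaw":0}
    - {"offset":[0.3,0,0],"yaw":0}
    - {"offset":[0.3,0,0],"yaw":0}
    - {"offset":[0.3,0,0],"yaw":0}
    - {"offset":[0.3,0,0],"yaw":0}

```text
clock: 7.6
tcp_pos: [0.4774, -0.1701, 0.0638]
orientation: [0.036, -0.706, 0.036, 0.706]
wrist_force: [0.4, 0.3, 0.5]
finger_gap: 0.0
```

Request:
servo_tool:
  increments:
    - {"offset":[0.1,0,0],"yaw":0}
    - {"offset":[0.2,0,0],"yaw":0}
    - {"offset":[0.3,0,0],"yaw":0}
    - {"offset":[0.3,0,0],"yaw":0}
    - {"offset":[0.3,0,0],"yaw":0}
    - {"offset":[0.3,0,0],"yaw":0}
    - {"offset":[0.3,0,0],"yaw":0}
    - {"offset":[0.3,0,0],"yaw":0}

```text
clock: 8.4
tcp_pos: [0.4774, -0.1701, 0.0609]
orientation: [-0.036, 0.706, -0.036, -0.706]
wrist_force: [0.6, 0.3, 1.1]
finger_gap: -0.0005
```

```bash
python3 - <<'E'
from h import *
from workcell import env
s=env.get_state(); print(s["tcp_pos"],s["wrist_force"])
o=[]
for n,b in [("side",(160,260,250,350)),("scene",(160,260,210,310))]:
    p,d=env.read_camera(n); o.append(cv2.resize(p[b[0]:b[1],b[2]:b[3],::-1],None,fx=4,fy=4))
cv2.imwrite("pics/b4.png",np.hstack(o))
E
```

```text
[ 0.47744564 -0.17014319  0.06087352] [0.56376436 0.32555874 1.06031999]
```

View pics/b4.png

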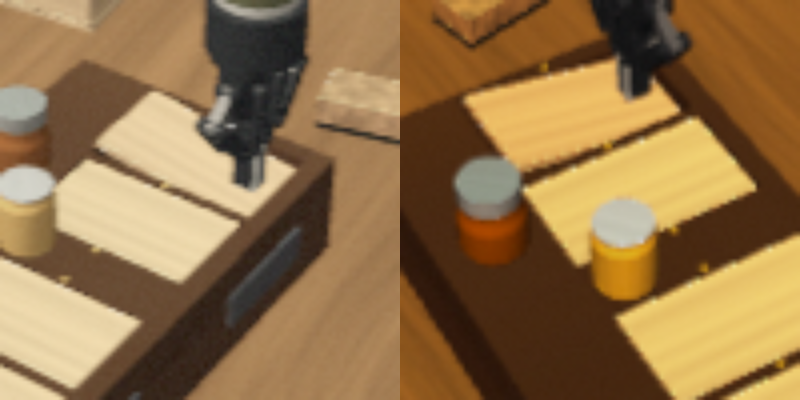

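Lid 4 has tilted: its shade changed and its near edge has sunk below the rim, with only about 1 N on the wrist. Lid 4 is the free one, so I'll push it down steadily.

Request:
servo_tool:
  increments:
    - {"offset":[0.3,0,0],"yaw":0}
    - {"offset":[0.6,0,0],"yaw":0}
    - {"offset":[0.9,0,0],"yaw":0}
    - {"offset":[1.2,0,0],"yaw":0}
    - {"offset":[1.5,0,0],"yaw":0}
    - {"offset":[1.8,0,0],"yaw":0}
    - {"offset":[2.0,0,0],"yaw":0}
    - {"offset":[2.0,0,0],"yaw":0}

```text
clock: 9.3
tcp_pos: [0.4768, -0.1699, 0.0403]
orientation: [0.036, -0.706, 0.036, 0.707]
wrist_force: [0.3, 0.7, -0.3]
finger_gap: 0.0002
```

```bash
cat > look.py <<'E'
from h import *
from workcell import env
import sys
s=env.get_state(); print(s["clock"],s["tcp_pos"],s["wrist_force"])
o=[]
for n,b in [("side",(160,260,250,350)),("scene",(160,260,210,310))]:
    p,d=env.read_camera(n); o.append(cv2.resize(p[b[0]:b[1],b[2]:b[3],::-1],None,fx=4,fy=4)); np.save(f"{n}_d.npy",d)
cv2.imwrite(sys.argv[1],np.hstack(o))
c=np.array([.5229,-.1747]); ex=np.array([.995,-.101]); ey=np.array([.101,.995])
for n in ["side","scene"]:
    W=cloud(n); q=W[...,:2]-c; X=q@ex; Y=q@ey; z=W[...,2]
    m=(abs(Y)<.036)&(X>.008)&(X<.062)&(z>.085)&(z<.16)
    if m.sum()>20:
        a=np.polyfit(X[m],z[m],1); r=z[m]-np.polyval(a,X[m]); k=abs(r)<.006; a=np.polyfit(X[m][k],z[m][k],1)
        print(n,m.sum(),k.sum(),"lid angle",np.arctan(a[0]),"z max",z[m].max())
E
python3 look.py pics/b5.png
```

```text
9.3 [ 0.47678059 -0.16989978  0.04028405] [ 0.2848411   0.72260132 -0.33044957]
side 315 294 lid angle 0.606961768120208 z max 0.13267559576884125
scene 240 235 lid angle 0.5778407775849402 z max 0.13000166874577457
```

View pics/b5.png

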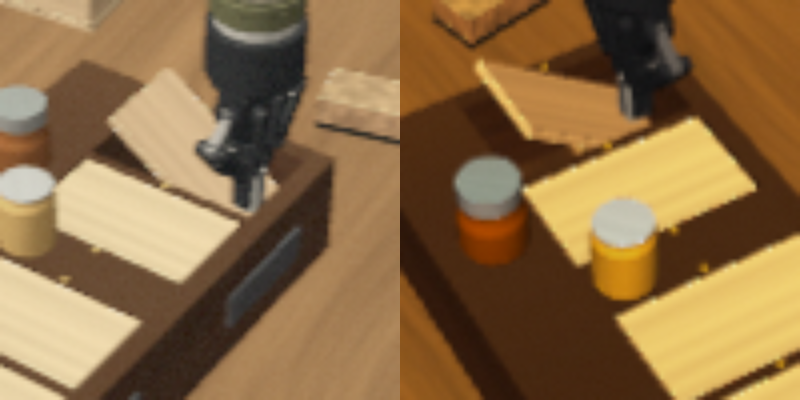

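Lid 4 stands at about 0.59 rad in both views, with its far half raised. Pushing on towards the stop.

Request:
servo_tool:
  increments:
    - {"offset":[0.2,0,0],"yaw":0}
    - {"offset":[0.4,0,0],"yaw":0}
    - {"offset":[0.6,0,0],"yaw":0}
    - {"offset":[0.8,0,0],"yaw":0}
    - {"offset":[1.0,0,0],"yaw":0}
    - {"offset":[1.1,0,0],"yaw":0}
    - {"offset":[1.1,0,0],"yaw":0}
    - {"offset":[1.1,0,0],"yaw":0}

```text
clock: 10.2
tcp_pos: [0.4772, -0.17, 0.0297]
orientation: [0.036, -0.706, 0.036, 0.706]
wrist_force: [0.4, 0.2, 0.2]
finger_gap: 0.0
```

```bash
python3 look.py pics/b6.png
```

```text
10.2 [ 0.47717118 -0.17002639  0.02965592] [0.36494008 0.16299325 0.23661495]
side 310 278 lid angle 0.7732639734104313 z max 0.14106672481636962
scene 182 174 lid angle 0.7390056256531667 z max 0.14000153855835118
```

View pics/b6.png

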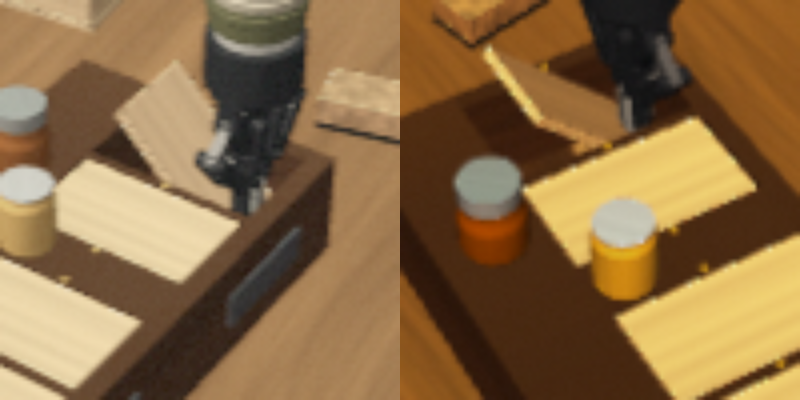

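Now about 0.75 rad. The wrist force reads near zero even while pushing, so I won't rely on it. I'll go another 6 mm, short of the stop, and cross-check with joint torques.

Request:
servo_tool:
  increments:
    - {"offset":[0.1,0,0],"yaw":0}
    - {"offset":[0.2,0,0],"yaw":0}
    - {"offset":[0.3,0,0],"yaw":0}
    - {"offset":[0.4,0,0],"yaw":0}
    - {"offset":[0.5,0,0],"yaw":0}
    - {"offset":[0.6,0,0],"yaw":0}
    - {"offset":[0.6,0,0],"yaw":0}
    - {"offset":[0.6,0,0],"yaw":0}

```text
clock: 11.1
tcp_pos: [0.4772, -0.1701, 0.0237]
orientation: [0.036, -0.706, 0.036, 0.706]
wrist_force: [0.5, -0.3, 0.4]
finger_gap: 0.0
```

```bash
python3 look.py pics/b7.png; python3 -c "
from workcell import env;print(env.get_state()['tau'])"
```

```text
11.1 [ 0.47720725 -0.17008954  0.02368612] [ 0.50775945 -0.28842154  0.42774031]
side 299 260 lid angle 0.846548694018904 z max 0.14312957501017876
scene 151 147 lid angle 0.8025244273957118 z max 0.14577477281862483
[ 4.09848243e-02 -4.31628907e+01  2.47025210e+01 -6.16576010e-02
  2.98378535e-02 -4.46021422e-04]
```

Request:
servo_tool:
  increments:
    - {"offset":[0.1,0,0],"yaw":0}
    - {"offset":[0.2,0,0],"yaw":0}
    - {"offset":[0.3,0,0],"yaw":0}
    - {"offset":[0.3,0,0],"yaw":0}
    - {"offset":[0.3,0,0],"yaw":0}
    - {"offset":[0.3,0,0],"yaw":0}
    - {"offset":[0.3,0,0],"yaw":0}
    - {"offset":[0.3,0,0],"yaw":0}

```text
clock: 12.0
tcp_pos: [0.4773, -0.1702, 0.0213]
orientation: [-0.036, 0.706, -0.036, -0.706]
wrist_force: [-1.4, 1.5, 5.4]
finger_gap: 0.0001
```

```bash
python3 look.py pics/b8.png; python3 -c "
from workcell import env;print(env.get_state()['tau'])"
```

```text
12.0 [ 0.47731461 -0.17024277  0.02131408] [-1.36821851  1.45497913  5.36173202]
side 287 250 lid angle 0.8607141009764002 z max 0.14728438249337206
scene 141 137 lid angle 0.8181695930277398 z max 0.14342966717528594
[ 1.27252950e-01 -4.08210719e+01  2.39307904e+01 -7.64789600e-01
  1.42785106e-01  1.78793787e-03]
```

View pics/b8.png

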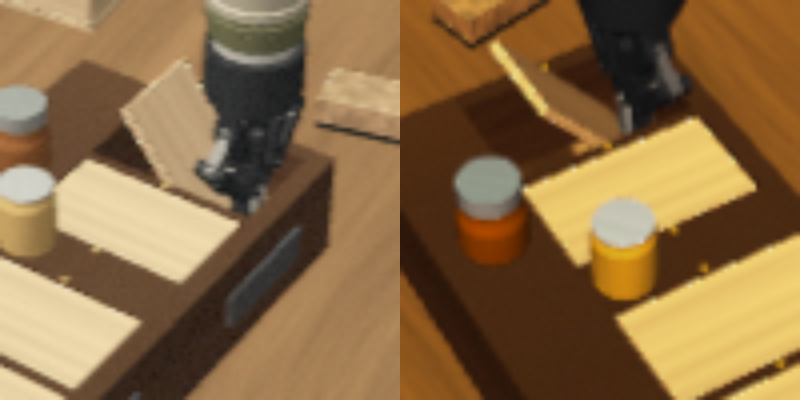

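The force has risen to 5 N and the hand stopped short of its target, so the lid is at its stop. Drawing straight up.

Request:
servo_tool:
  increments:
    - {"offset":[-0.3,0,0],"yaw":0}
    - {"offset":[-1,0,0.2],"yaw":0}
    - {"offset":[-2.5,0,0.3],"yaw":0}
    - {"offset":[-4.5,0,0.3],"yaw":0}
    - {"offset":[-7,0,0.3],"yaw":0}
    - {"offset":[-10,0,0.3],"yaw":0}
    - {"offset":[-13,0,0.3],"yaw":0}
    - {"offset":[-15,0,0.3],"yaw":0}

```text
clock: 12.9
tcp_pos: [0.475, -0.1701, 0.1735]
orientation: [-0.035, 0.707, -0.036, -0.705]
wrist_force: [0.3, -0.6, 0.6]
finger_gap: 0.0
```

Request:
servo_tool:
  increments:
    - {"offset":[-1,0,0],"yaw":0}
    - {"offset":[-3,0,1],"yaw":0}
    - {"offset":[-5,0,3],"yaw":0}
    - {"offset":[-5,0,5],"yaw":0}
    - {"offset":[-5,0,6],"yaw":0}
    - {"offset":[-5,0,6],"yaw":0}
    - {"offset":[-5,0,6],"yaw":0}
    - {"offset":[-5,0,6],"yaw":0}

```text
clock: 13.7
tcp_pos: [0.4151, -0.1638, 0.2203]
orientation: [0.036, -0.706, 0.036, 0.706]
wrist_force: [0.3, -0.9, 0.8]
finger_gap: -0.0002
```

```bash
python3 look.py pics/b9.png; python3 - <<'E'
from workcell import env
import cv2
p,d=env.read_camera("scene"); cv2.imwrite("pics/s9.png",p[:,:,::-1])
E
```

```text
13.7 [ 0.41514621 -0.16381686  0.22034933] [ 0.2573466  -0.91234713  0.8235389 ]
side 297 246 lid angle 0.8857782414241223 z max 0.14862462094323203
scene 136 130 lid angle 0.8214216368512853 z max 0.1446259482492931
```

View pics/b9.png

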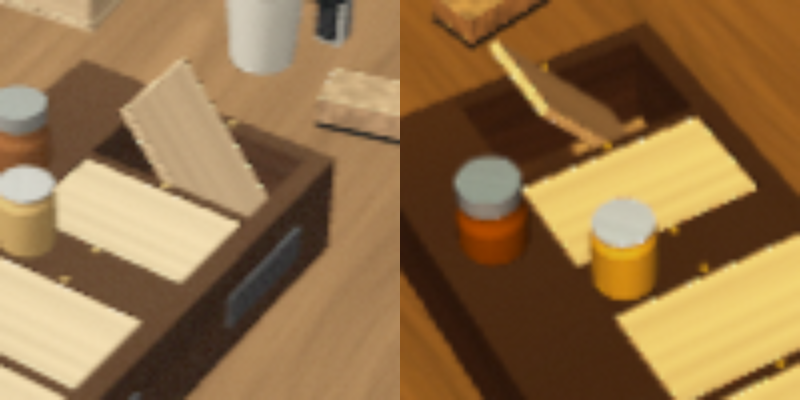

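View pics/s9.png

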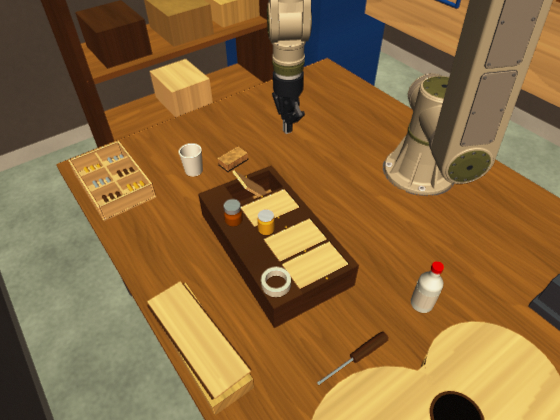

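Lid 4 stands open at scene (252,184). The other three lids are flush, the bystanders sit at their starting pixels, and the hand is clear at (288,130).

```bash
python3 -c "
from workcell import env;print(env.hand_in())"
```

```text
the job is handed in; nothing more can be done
None
```

The free lid turned out to be lid 4, the rightmost and the first one I pressed. I pushed its near half down to the stop, drew the hand clear, and handed the job in at about 14 s. Because lid 4 rocked straight away, I did not press lids 1 to 3.

**Last checks:**
- **Lid angle:** lid 4 measured about 0.89 rad in the side view and 0.82 rad in the scene view. The two differ by 0.06 rad, but both are above the 0.72 needed.
- **Stop:** at the end of the push the wrist force rose to about 5 N and the hand halted about 0.6 mm short of its target.
- **Other lids and bystanders:** by eye, lids 1 to 3 look flush and the bystanders are where they stood in the first picture. I did not measure either numerically.
- **Hand:** it stood at a reported height of 0.22 m, touching nothing.

**Disagreements:**
- **Fingertip height:** the cameras put the real fingertip 15 to 20 mm above the reported TCP height, so I set the pressing depth from the pictures.
- **Wrist force:** it read about 1 N or less while the lid was swinging, below the 2 to 3 N stated. I identified the free lid from the images, not from force.

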